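Return the strap-end die through the hanging flap

ROBOT

A 7-joint arm with a two-finger parallel gripper is mounted at the origin on the work surface. World frame = base frame: x ahead of the robot, y to its left, z up, the work surface at z = 0. Lengths are in m, angles in rad, forces in N, time in s.
With the tool pointing down it reaches from about 0.4 to 0.9 m from the base axis. Payload 5.6 kg.
Tool frame: the origin (TCP) lies midway between the tips of the shut fingers; the grasp point (between the pads) lies 19 mm behind it; y points along the fingers, z is the direction in which the jaws open and shut, and the axes are right-handed (so a half turn about y gives the same grasp; the last joint's range is limited). The gripper opens to 92 mm and grips with 3 to 60 N. Pads are 20 mm wide; open, the fingers measure 128 mm over their backs; the gripper's body (75 mm by 189 mm) begins 69 mm behind the grasp point.
Start: joints at [-1.228, 0.468, -0.012, 1.603, 0.006, 1.071, -0.056], TCP at [0.245, 0.602, 0.215] pointing down, gripper open.
Joint ranges: [-2.53, 2.53], [-0.31, 2.02], [-1.57, 1.55], [0.28, 2.44], [-1.29, 4.43], [0.15, 1.84], [-2.92, 2.92]. Speed limits (rad/s): [2.57, 2.57, 3.14, 3.14, 3.14, 3.14, 3.14].

INTERFACE

Orientations are given as a 3x3 rotation matrix whose columns are the frame's x, y, z axes.
In Python, from station import env, effector, solver, viewer, workorder, search_frame, tip_of gives the robot as it stands. Calls block until the motion is done:
- env.reach(position, orientation): joint-space move of the TCP to a pose.
- env.movel(position, frame=None, rate=0.15): straight line of the TCP; frame=None keeps the orientation; rate is the mean speed in m/s.
- env.goto_joints(angles): joint-space move.
- effector.release() and effector.grasp(squeeze=None): open the fingers fully, or close them until they stop; squeeze is the grip in N (None keeps the last).
- env.pause(seconds).
- solver.inverse_kinematics(position, orientation): joint angles nearest the present ones, or None.
- env.sense(): the state.
- viewer.read_camera(name): name is "side" or "top" or "wrist"; returns (picture, depth): 420x560x3 uint8, red, green, blue; 420x560 float32, m along the optical axis (not along the pixel's ray), 0 where there is no reading.
- viewer.camera_info(name): a dict with "intrinsics" (3x3 intrinsics, pixels), "dist_coeffs" ([k1, k2, p1, p2, k3] as OpenCV has them; the pictures are not rectified), "eye" and "rotation" of the camera in the world; the wrist camera has in their place "T_tool_cam" (4x4, takes a point from camera to tool coordinates, whose origin is the TCP and whose axes are the tool frame's). Camera axes: x right, y up, looking along -z (the intrinsics and any distortion apply to the point x, -y, -z); pixel columns grow to the right and rows downward; lengths in m; the calibration is good to about 2 mm. A picture is of the moment at which its call begins: read the wrist's pose just before it. camera_info takes no time and is no camera call.
A pose or a line that the arm cannot do raises env.PlanningError and nothing moves.
- workorder.finish_job(): hands the job in, once; it reports no verdict.
Trained networks look in the newest picture that a camera, given by its name, has taken for a name from the list of things; names that differ only in an ending like _2 or _b are one class to them, and where a whole thing is asked for, a point or a joint stands for the part that bears it (a point fixed in the world has none). Each returns a list of dicts, best first, with "score" (0 to 1); they miss things now and then, are a little off and sometimes report something else, mostly with a low value. They report only what shows in the picture. A call takes as long as a camera call. They do not tell look-alikes from the thing itself.
- search_frame(camera, name): "at" ([x, y, z] in m, in world coordinates, good to about 4 mm: the middle of the surface that is visible of it).
- tip_of(camera, name): "at" ([x, y, z] in m, in world coordinates, good to about 4 mm: a listed point, or the origin of a listed thing).
The state is a dict: "t": time; "joint_positions": joint angles; "joint_velocities": joint speeds; "tau": joint torques, N m; "ee_pos": TCP position; "tcp_rot": TCP orientation; "wrist_force": force on the tool from outside, world axes, zero at the start; "moment": the same for the moment, N m; "gripper_width": finger opening in m.
Only numpy, scipy, OpenCV 4.12 (cv2) and the standard library are available. Lean on these libraries where they do the work, as an engineer would, in place of code of your own. Each camera call takes 0.05 s, during which the arm holds its last target. There are 200 camera calls.

TASK

Put the strap-end die (the one with a pointed end) away: with the fingertips push it, point first, across the green board to the flap, and on through the flap until it drops into the orange box and lies there, then draw the hand back out so that the flap hangs shut. The die is only pushed, never picked up off the board, and the round die, the tin and everything else on the bench stay where they are.

Things in the scene. Friction and masses are not known exactly. Their poses are not given: they have to be found in the camera images.
- strap_die_centre (a point): Centre of the strap-end die, to put away: hollow outline of bare steel strip 5 mm thick, 28 mm tall, 93 mm long, 60 mm wide; straight back end and sides, front drawn to a 90-degree point; a dark bridge bar across. 0.38 kg. x axis from the back end (outer face 45 mm behind) to the point (48 mm ahead), z up. Starts on the green board, point roughly along the station's x, about 85 mm left or right of its centre line.
- station: Die return station, fixed to the bench. Origin on the bench top under the middle of the flap; x axis points to the robot's left and somewhat away from it (yaw 1.0 to 1.5), through the flap into the box; z up. In front (x -200 to +4 mm, y +-155 mm) a level green board, rimless, top 50 mm above the bench. Behind it an orange box, inside x +4 to +154 mm, y +-68 mm, under a wire guard 122 to 126 mm above the bench from x = +13 mm on.
- flap_hinge (a point): Middle of the flap's hinge rod (6 mm thick, along the station's y), 120 mm above the bench and 70 mm above the board. It tops the way into the box: an opening 136 mm wide between two square posts (14 mm thick, up to 126 mm above the bench). Fingers that slant forward can pass under the rod.
- sill (a point): Middle of the board's back edge, 4 mm behind the closed flap, on the board's top. Behind it the floor is 40 mm lower: a die whose back end has passed this edge drops into the box. It tips nose down over the edge first, so its back face leans forward, and the push must go on to about 15 to 25 mm past the edge.
- flap (a joint): Angle of the flap, a steel sheet 128 mm wide and 66 mm tall hanging on the hinge rod, lower edge 4 mm above the board. 0 = hanging shut; swings only inwards (along the station's +x) up to 1.45 rad, light (0.13 kg), and falls shut by its own weight. It opens when a die is pushed against it and rests on whatever is under it.
- box_floor (a point): Middle of the box's inside floor, 10 mm above the bench.
- round_die: Round steel cutting die, a hollow ring 70 mm across and 28 mm tall with a bridge bar, lying loose on the green board on the other side of the lane, about 85 mm off it. Origin at the centre of its underside. Not to be moved.
- eyelet_tin: Closed aluminium tin, 38 mm across, 30 mm tall, loose on the green board near the corner beside the post on the station's +y side (x -25, y 128 mm). Origin at the centre of its underside. Not to be moved.
- glue_jar: White glue jar with black cap, 70 mm across, 100 mm tall, loose on the bench to the robot's right. Origin at the centre of its underside.
- thread_spool: Brown thread spool standing on the bench to the right, 48 mm across, 60 mm tall. Origin at the centre of its underside.
- mallet: Hammer lying on the bench to the left, about 0.26 m long, handle along its -x. Origin near its middle, on the bench.
- heel_block: Small wooden heel block on the bench to the left, 60 x 55 mm, 55 mm tall. Origin at the centre of its underside.
There are look-alikes about, which are no part of the job. What is shaped like the part that bears strap_die_centre but purple or yellow is not meant.

How it is judged:
On the way, in this order (a step that is already met when the one before it is completed fails the run):
1. the point of the strap-end die pushes the flap open while the die is still on the board (value of joint flap above 0.25 rad and x of strap_die_centre in the frame of station between -0.055 and 0 m and angle between the x axis of strap_die_centre and the x axis of station, either way round below 0.7 rad and x of sill in the frame of strap_die_centre above 0 m and z of strap_die_centre in the frame of station above 0.055 m), for 0.05 s.
2. the strap-end die has dropped through into the box (x of strap_die_centre in the frame of station between 0.03 and 0.15 m and z of strap_die_centre in the frame of station below 0.04 m), for 0.05 s.
At the end, for the whole second after the job is handed in: The strap-end die lies at rest flat (within 0.3 rad) on the floor of the box behind the flap, and the flap hangs shut (under 0.06 rad) (all of step 2 and angle between strap_die_centre's own z axis and vertical below 0.3 rad and value of joint flap below 0.06 rad and linear speed of strap_die below 0.02 m/s); the robot touches nothing.
It fails at once if the strap-end die is lifted (its centre more than 25 mm above its height on the board) (height (world z) of strap_die_centre above 0.089 m).
It fails at once if the round die is displaced by more than 25 mm (distance of round_die from where it was at the start of the episode above 0.025 m).
It fails at once if the eyelet tin is displaced by more than 25 mm (distance of eyelet_tin from where it was at the start of the episode above 0.025 m).
It fails at once if something else standing or lying on the bench is displaced by more than 25 mm (distance of any of glue_jar, thread_spool, mallet, heel_block from where it was at the start of the episode above 0.025 m).
It also fails if it takes over 51 s, if anything falls off the work surface, if the arm or the gripper's body presses on something with over 40 N, if the wrist force passes 120 N, or if a joint passes its speed limit or range.

## Working session

There is one attempt and no reset: what is moved stays moved. The work goes in short steps, each a Python script; the robot and the scene stay as the last script left them, time stands still between calls to the robot, and variables do not carry over. Pictures are saved under pics/ and viewed, on a budget of 10 in all, crops included, one or two more only if the job needs it, and the job is handed in when it is done.

```bash
ls; mkdir -p pics
python3 - <<'E'
from station import env, effector, solver, viewer, workorder, search_frame, tip_of
import cv2, numpy as np
for c in ("top","side"):
    p,d=viewer.read_camera(c); cv2.imwrite(f"pics/{c}0.png",p[:,:,::-1]); np.savez(f"{c}0.npz",p=p,d=d)
    i=viewer.camera_info(c); print(c,i)
    for n in ("strap_die_centre","station","flap_hinge","sill","box_floor","round_die","eyelet_tin"):
        print(n,[(np.round(r["at"],4).tolist(),round(r["score"],2)) for r in tip_of(c,n)])
    print([(np.round(r["at"],4).tolist(),round(r["score"],2)) for r in search_frame(c,"strap_die_centre")])
s=env.sense(); print(s)
E
```

```text
pics
top {'intrinsics': array([[471.08945495,   0.        , 280.69783815],
       [  0.        , 471.08945495, 213.82968518],
       [  0.        ,   0.        ,   1.        ]]), 'dist_coeffs': array([-0.11448414,  0.        ,  0.        ,  0.        ,  0.        ]), 'eye': array([0.43248686, 0.0327123 , 1.315857  ]), 'rotation': array([[-0.01268572,  0.99375974, -0.11081808],
       [-0.99990813, -0.01207804,  0.00615321],
       [ 0.00477635,  0.11088596,  0.99382166]])}
strap_die_centre [([0.5514, -0.0502, 0.0674], 0.71), ([0.3873, -0.0094, 0.0142], 0.67), ([0.6258, -0.2448, 0.0145], 0.67), ([0.6865, 0.3943, 0.0056], 0.48)]
station [([0.6517, 0.0577, -0.0007], 0.87)]
flap_hinge [([0.4209, 0.4724, 0.0011], 0.66), ([0.6537, 0.0558, 0.1209], 0.59)]
sill [([0.6523, 0.0666, 0.0489], 0.72)]
box_floor [([0.6593, 0.1426, 0.0137], 0.79), ([0.6467, 0.0593, -0.0018], 0.57)]
round_die [([0.5204, 0.0505, 0.0508], 0.55), ([0.7214, -0.0589, 0.0449], 0.54)]
eyelet_tin [([0.5182, 0.0496, 0.0485], 0.43)]
[([0.5532, -0.0578, 0.0807], 0.88), ([0.3892, -0.0134, 0.0268], 0.77), ([0.6241, -0.2483, 0.023
[... 1126 characters left out ...]
.07144078, -0.05626445]), 'joint_velocities': array([ 0.00128123,  0.00028708, -0.00089221,  0.00106515,  0.00070762,
       -0.00181811, -0.00166638]), 'tau': array([-1.92577472e-04, -5.20399690e+01, -1.29877205e-02, -2.44059098e+01,
       -5.68520743e-02,  1.09959691e-02,  7.01542845e-06]), 'ee_pos': array([0.24463762, 0.60221145, 0.21461848]), 'tcp_rot': array([[ 9.26484561e-01,  4.85938370e-05,  3.76332774e-01],
       [-3.76332775e-01,  1.73913806e-05,  9.26484561e-01],
       [ 3.84764933e-05, -9.99999999e-01,  3.44002991e-05]]), 'wrist_force': array([ 0.59845915,  0.16708464, -0.51525395]), 'moment': array([-0.04582118, -0.0303856 ,  0.02288781]), 'gripper_width': 0.0918331944634923}
```

View pics/top0.png

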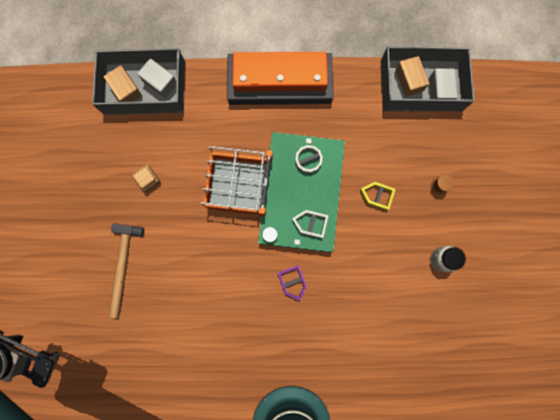

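View pics/side0.png

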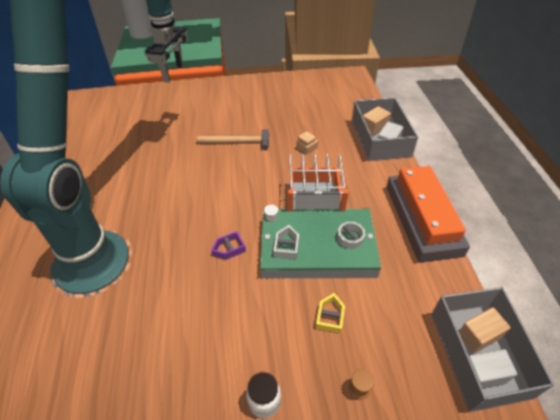

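The bare-steel die is at top px (311,224) and side px (287,242). Two things could be mistaken for it: the purple one at top (292,283) / side (229,245), and the yellow one at top (379,195) / side (331,313). Both of those lie on the bench. The round die is at top (309,158) and the tin at (270,235). Next I'll fit the board and die from the depth data and check the choice in a crop.

```bash
cat > h.py <<'E'
from station import env, effector, solver, viewer, workorder, search_frame, tip_of
import cv2, numpy as np
def cloud(c,p,d):
    i=viewer.camera_info(c); v,u=np.mgrid[:420,:560]
    n=cv2.undistortPoints(np.stack([u,v],-1).reshape(-1,1,2).astype(float),i["intrinsics"],i["dist_coeffs"]).reshape(420,560,2)
    P=np.dstack([n[...,0]*d,-n[...,1]*d,-d])
    return P@i["rotation"].T+i["eye"]
def project(c,X):
    i=viewer.camera_info(c); q=(np.asarray(X)-i["eye"])@i["rotation"]; q=q*[1,-1,-1]
    return cv2.projectPoints(q,np.zeros(3),np.zeros(3),i["intrinsics"],i["dist_coeffs"])[0].reshape(-1,2)
OUT=np.array([[-45,-30],[-45,30],[18,30],[48,0],[18,-30]])/1000.
E
cat > m.py <<'E'
from h import *
for c in ("top","side"):
    z=np.load(c+"0.npz"); p,d=z["p"],z["d"]; P=cloud(c,p,d)
    h=cv2.cvtColor(p,cv2.COLOR_RGB2HSV)
    g=(h[...,0]>55)&(h[...,0]<95)&(h[...,1]>90)&(d>0)&(abs(P[...,2]-.05)<.012)&(P[...,0]>.45)&(P[...,0]<.85)&(abs(P[...,1])<.3)
    Q=P[g]; r=cv2.minAreaRect((Q[:,:2]*1000).astype(np.float32)); b=cv2.boxPoints(r)
    print(c,g.sum(),"z",np.median(Q[:,2]),"rect",r); print(b.round(1).tolist())
    m=(P[...,2]>.066)&(P[...,2]<.088)&(abs(P[...,0]-.547)<.06)&(abs(P[...,1]+.055)<.07)&(h[...,1]<70)
    D=P[m]; print("die",m.sum(),D.mean(0),"ztop",np.percentile(D[:,2],[20,50,90]))
    dr=cv2.minAreaRect((D[:,:2]*1000).astype(np.float32)); print("die rect",dr)
    np.save(c+"_die.npy",D)
E
python3 m.py
python3 - <<'E'
import cv2,numpy as np
a=cv2.imread("pics/top0.png")[120:260,190:360]; b=cv2.imread("pics/side0.png")[140:285,250:395]
cv2.imwrite("pics/crop1.png",np.hstack([cv2.resize(a,(440,400),interpolation=3),cv2.resize(b,(360,400),interpolation=3)]))
E
```

```text
top 6682 z 0.04981353170131453 rect ((635.851806640625, -33.810447692871094), (199.57861328125, 307.4186706542969), 82.57666778564453)
[[470.5, -112.9000015258789], [775.4000244140625, -152.60000610351562], [801.2000122070312, 45.29999923706055], [496.29998779296875, 85.0]]
die 279 [ 0.54688007 -0.05465722  0.07658531] ztop [0.07382511 0.07679575 0.08055336]
die rect ((548.5125732421875, -48.16986846923828), (89.52053833007812, 60.22249221801758), 75.46508026123047)
side 545 z 0.04805654840358686 rect ((638.2474975585938, -30.52264404296875), (154.6366424560547, 130.6012725830078), 79.14932250976562)
[[559.5999755859375, -94.19999694824219], [687.7999877929688, -118.80000305175781], [716.9000244140625, 33.099998474121094], [588.7000122070312, 57.70000076293945]]
die 332 [ 0.54634598 -0.0616078   0.07350549] ztop [0.07078311 0.07408328 0.07694894]
die rect ((548.7944946289062, -53.00213623046875), (92.66967010498047, 59.931644439697266), 75.37003326416016)
```

View pics/crop1.png

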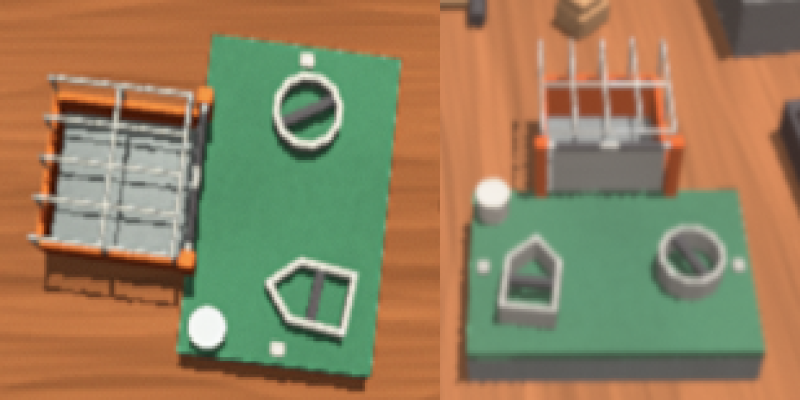

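The crop shows bare steel with a dark bridge. Its point faces the flap, the tin is ahead-left and the round die is on the other side, so the choice is confirmed. Next I'll set the station frame and check reachability.

```bash
cat >> h.py <<'E'
YAW=1.441; O=np.array([0.650,0.0615,0])
SX=np.array([np.cos(YAW),np.sin(YAW),0]); SY=np.array([-SX[1],SX[0],0]); Z=np.array([0,0,1.])
def W(x,y,z): return O+x*SX+y*SY+z*Z
def S(P): q=np.asarray(P)-O; return np.array([q@SX,q@SY,q[2]])
def rot(y,z): return np.column_stack([np.cross(y,z),y,z])
def Rlat(s=1): return rot(-Z,s*SX)
def Rfwd(tilt,s=1): t=np.radians(tilt); return rot(np.sin(t)*SX-np.cos(t)*Z,s*SY)
E
python3 - <<'E'
from h import *
print("die",S([.5478,-.052,.05]),"round",S([.7195,-.057,.05]),"tin",S([.519,.0515,.05]))
for s in (1,-1):
    print("lat",s,[None if (q:=solver.inverse_kinematics(W(-.134,y,z),Rlat(s))) is None else q.round(2).tolist() for y,z in ((.15,.2),(.15,.058),(.04,.058))])
    for t in (45,50,55):
        print("fwd",s,t,[None if (q:=solver.inverse_kinematics(W(x,0,z),Rfwd(t,s))) is None else q.round(2).tolist() for x,z in ((-.2,.15),(-.2,.063),(-.08,.063),(.035,.063))])
E
```

```text
die [-0.12577324  0.08664977  0.05      ] round [-0.10850767 -0.0842531   0.05      ] tin [-0.0268715   0.12860374  0.05      ]
lat 1 [[-0.44, 0.22, 0.55, 2.04, -0.14, 0.92, 1.63], [-0.23, 0.44, 0.32, 2.13, -0.24, 0.6, 1.7], [-0.17, 0.59, 0.29, 1.86, -0.24, 0.73, 1.7]]
fwd 1 45 [[-0.05, 0.9, 0.88, 1.62, -1.22, 1.69, -2.09], [0.08, 0.95, 0.66, 1.62, -1.18, 1.51, -2.04], [-0.11, 0.9, 0.66, 1.73, -1.28, 1.42, -2.1], [0.95, 1.39, -1.38, 1.69, 0.72, 0.85, 2.63]]
fwd 1 50 [[-0.02, 0.95, 0.88, 1.6, -1.27, 1.78, -2.06], [0.11, 0.99, 0.66, 1.59, -1.22, 1.6, -2.01], [1.15, 1.58, -1.52, 1.63, 0.79, 1.08, 2.76], [1.0, 1.56, -1.51, 1.69, 0.86, 0.93, 2.59]]
fwd 1 55 [[0.14, 0.9, 0.66, 1.57, -1.2, 1.72, -2.09], [0.14, 1.04, 0.66, 1.57, -1.27, 1.68, -1.99], [0.09, 0.92, 0.43, 1.69, -1.25, 1.45, -2.07], [1.02, 1.58, -1.47, 1.68, 0.74, 0.89, 2.71]]
lat -1 [[-0.77, 0.28, 0.96, 2.05, -0.28, 0.94, -1.36], [-0.66, 0.59, 0.89, 2.15, -0.7, 0.73, -1.0], [-0.44, 0.66, 0.67, 1.88, -0.56, 0.8, -1.17]]
fwd -1 45 [[0.08, 0.81, 0.66, 1.61, -1.09, 1.56, 0.99], [0.24, 0.87, 0.4, 1.61, -1.03, 1.37, 1.01], [0.16, 0.8, 0.26, 1.71, -1.06, 1.19, 0.93], [0.04, 0.77, 0.16, 1.76, -1.12, 1.05, 0.85]]
fwd -1 50 [[0.13, 0.84, 0.62, 1.59, -1.13, 1.62, 1.01], [0.28, 0.92, 0.39, 1.58, -1.07, 1.44, 1.05], [0.22, 0.84, 0.2, 1.69, -1.08, 1.24, 0.96], [0.14, 0.81, 0.07, 1.75, -1.13, 1.08, 0.89]]
fwd -1 55 [[0.17, 0.88, 0.6, 1.57, -1.17, 1.69, 1.04], [0.3, 0.96, 0.39, 1.55, -1.11, 1.52, 1.08], [0.28, 0.88, 0.16, 1.67, -1.1, 1.29, 1.0], [0.24, 0.85, -0.02, 1.73, -1.13, 1.1, 0.93]]
```

Run:
```python
from h import *
effector.grasp(5)
env.reach(W(-.134,.152,.2),Rlat(1))
env.movel(W(-.134,.152,.062),rate=.12)
s=env.sense(); print(s["t"],S(s["ee_pos"]),s["gripper_width"],s["wrist_force"])
p,d=viewer.read_camera("side"); cv2.imwrite("pics/side1.png",cv2.resize(p[150:300,200:400,::-1],(800,600),interpolation=3))
```

```text
6.0083 [-0.1339702   0.15143879  0.06257517] 0.0005343192181060336 [0.01594691 0.64072243 0.43098885]
```

View pics/side1.png

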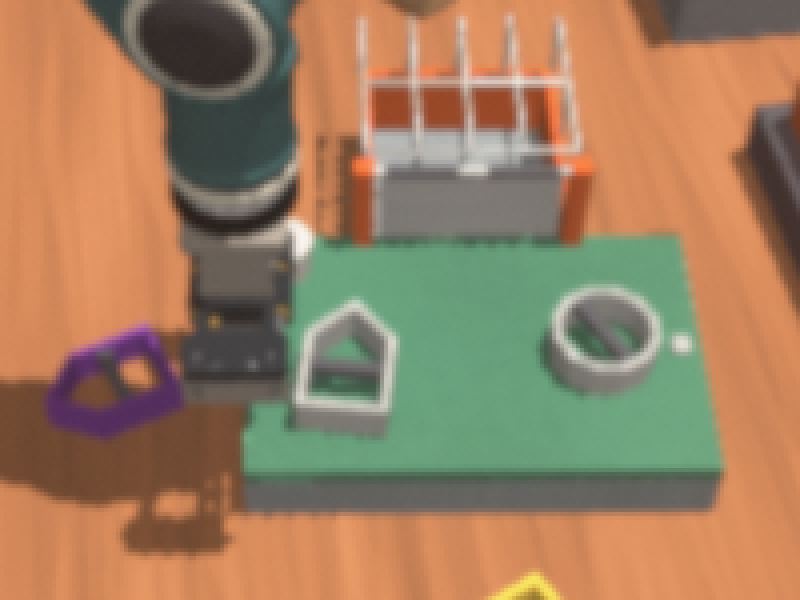

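The hand is standing left of the die (die at crop px 345,370) with no contact yet. Now for the sideways push.

Run:
```python
from h import *
for y in (.12,.08,.042):
    env.movel(W(-.134,y,.061),rate=.06); s=env.sense(); print(s["t"],S(s["ee_pos"]).round(4),s["wrist_force"].round(2))
    print([S(r["at"]).round(4).tolist() for r in (viewer.read_camera("side"),tip_of("side","strap_die_centre"))[1][:1]])
p,d=viewer.read_camera("side"); cv2.imwrite("pics/side2.png",cv2.resize(p[150:300,200:400,::-1],(800,600),interpolation=3))
```

```text
6.7417 [-0.1341  0.1198  0.0609] [ 0.55  0.06 -0.21]
[[-0.104, 0.2559, 0.0117]]
7.6583 [-0.1341  0.0796  0.0611] [-1.58 -0.35 -0.  ]
[[-0.1051, 0.2554, 0.0118]]
8.5417 [-0.1341  0.0416  0.061 ] [ 0.37  0.26 -0.48]
[[-0.1065, 0.2554, 0.0106]]
```

View pics/side2.png

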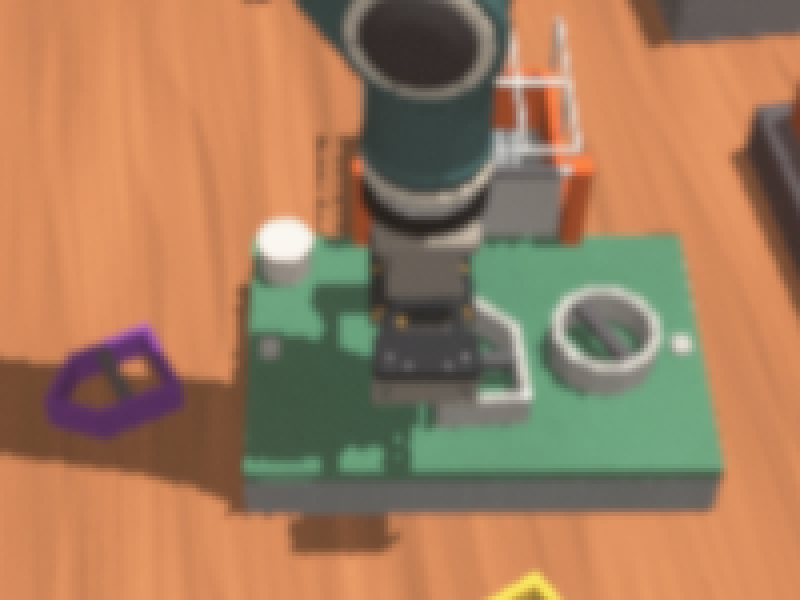

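The die is now in the lane and looks straight (crop px 440–530, 300–420). The round die hasn't moved. Next I'll back off, move behind it and measure again.

Run:
```python
from h import *
env.movel(W(-.134,.065,.061),rate=.1)
env.movel(W(-.15,.065,.19),rate=.2)
env.reach(W(-.25,0,.17),Rfwd(50,-1))
s=env.sense(); print(s["t"],S(s["ee_pos"]).round(4))
for c in ("side","top"):
    p,d=viewer.read_camera(c); P=cloud(c,p,d)
    h=cv2.cvtColor(p,cv2.COLOR_RGB2HSV); L=(P-O); sx=L@SX; sy=L@SY
    m=(P[...,2]>.066)&(P[...,2]<.088)&(abs(sx+.12)<.07)&(abs(sy-.005)<.045)&(h[...,1]<70)
    r=cv2.minAreaRect((np.c_[sx[m],sy[m]]*1000).astype(np.float32)); print(c,m.sum(),r, [S(q["at"]).round(4).tolist() for q in tip_of(c,"strap_die_centre")], [S(q["at"]).round(4).tolist() for q in tip_of(c,"round_die")])
    cv2.imwrite(f"pics/{c}3.png",cv2.resize(p[150:300,200:400,::-1],(800,600),interpolation=3))
```

```text
10.725 [-0.2492  0.0004  0.1684]
side 0 ((0.0, 0.0), (0.0, 0.0), 0.0) [[-0.1048, 0.2556, 0.0095]] [[-0.1077, -0.0824, 0.051]]
top 288 ((-117.85575866699219, 1.6450557708740234), (88.49092864990234, 60.759559631347656), 3.358908176422119) [[-0.1227, -0.0018, 0.0658], [-0.1059, 0.255, 0.0147], [-0.3076, -0.0189, 0.0139]] [[-0.1064, -0.0867, 0.047]]
```

View pics/side3.png

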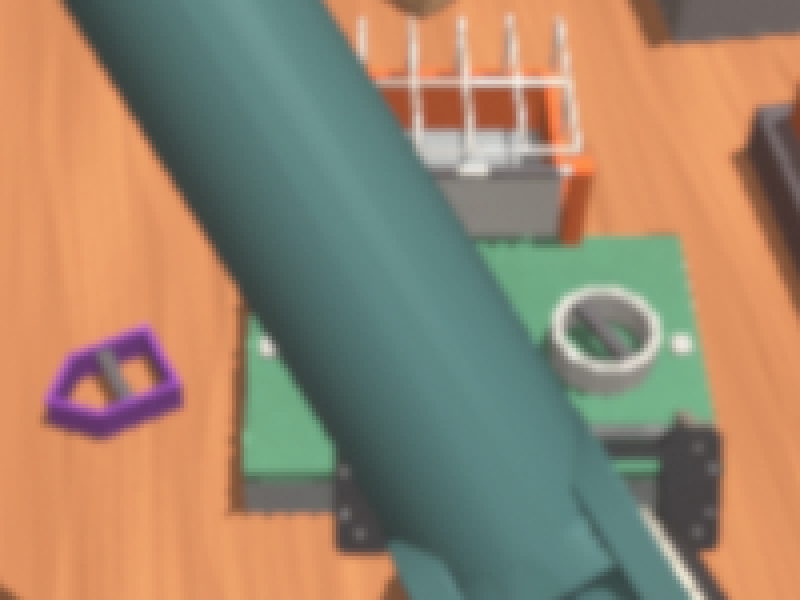

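Run:
```python
from h import *
env.movel(W(-.215,0,.063),rate=.12)
for x in (-.17,-.13,-.10,-.075):
    env.movel(W(x,0,.063),rate=.05); s=env.sense(); print(round(s["t"],2),S(s["ee_pos"]).round(4),s["wrist_force"].round(2))
for c in ("top",):
    p,d=viewer.read_camera(c); P=cloud(c,p,d)
    print(c, [S(q["at"]).round(4).tolist() for q in tip_of(c,"strap_die_centre")], [S(q["at"]).round(4).tolist() for q in tip_of(c,"round_die")],[S(q["at"]).round(4).tolist() for q in tip_of(c,"eyelet_tin")])
    cv2.imwrite(f"pics/{c}4.png",cv2.resize(p[120:270,180:380,::-1],(800,600),interpolation=3))
```

```text
13.17 [-0.1702  0.      0.063 ] [ 0.23 -1.14 -0.1 ]
14.12 [-0.1297 -0.      0.0631] [-0.64  0.17  0.41]
14.87 [-0.0995  0.      0.0631] [-0.52 -0.49 -0.33]
15.52 [-0.0743  0.0001  0.0632] [-0.39 -0.08 -0.51]
top [[-0.0205, -0.0054, 0.0662], [-0.4916, -0.0736, -0.0026]] [[-0.1105, -0.0878, 0.0443]] [[-0.02, -0.0069, 0.0678], [-0.0281, 0.1294, 0.0505], [0.377, 0.2772, 0.0001]]
```

View pics/top4.png

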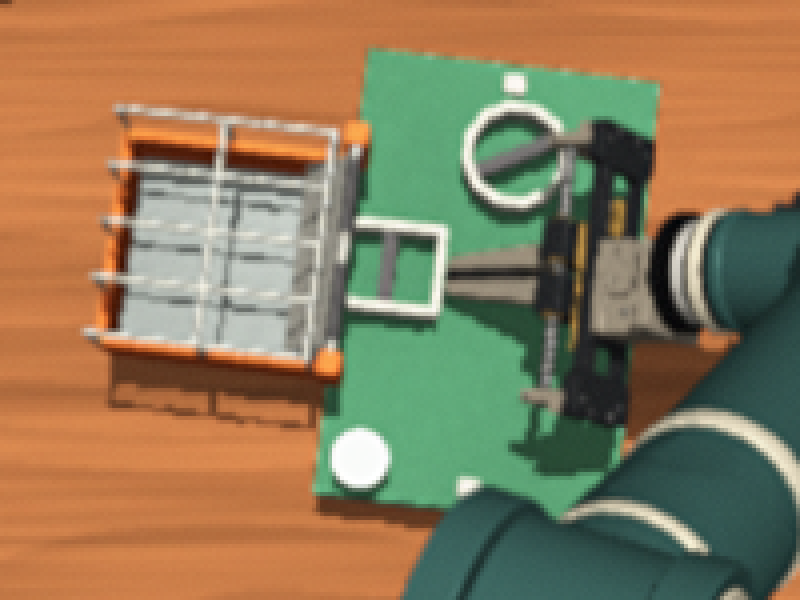

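The die is straight, its point is under the flap (centre about x -20 mm), and the round die and tin are still in place. The hand's right end overlaps the round die in this view, so I'll check its height before going on.

Run:
```python
from h import *
p,d=viewer.read_camera("top"); P=cloud("top",p,d); L=P-O
for r in range(148,176,3):
    print(r,[ (int(1000*(L[r,c]@SX)),int(1000*(L[r,c]@SY)),int(1000*L[r,c,2])) for c in range(314,340,4)])
p,d=viewer.read_camera("side"); P=cloud("side",p,d); L=P-O
m=(L@SY<-.03)&(L@SY>-.2)&(L@SX<-.08)&(L@SX>-.26)&(L[...,2]>.085)&(L[...,2]<.14)
q=np.c_[(L@SX)[m],(L@SY)[m],L[...,2][m]]; o=np.argsort(q[:,2])
print(m.sum(),(q[o[:12]]*1000).astype(int).tolist())
```

```text
148 [(-114, -114, 76), (-126, -122, 49), (-138, -124, 47), (-149, -125, 46), (-160, -126, 48), (-170, -128, 48), (-181, -129, 48)]
151 [(-116, -112, 49), (-126, -106, 78), (-139, -116, 46), (-141, -87, 162), (-151, -87, 165), (-161, -90, 160), (-182, -119, 54)]
154 [(-116, -97, 77), (-123, -82, 143), (-132, -80, 153), (-142, -80, 159), (-151, -79, 169), (-162, -82, 160), (-173, -87, 147)]
157 [(-117, -90, 73), (-129, -97, 47), (-134, -74, 148), (-144, -77, 139), (-152, -71, 170), (-163, -75, 157), (-175, -81, 140)]
160 [(-119, -88, 45), (-130, -89, 45), (-134, -65, 151), (-152, -91, 48), (-153, -65, 163), (-164, -68, 155), (-175, -72, 143)]
163 [(-120, -79, 49), (-131, -80, 50), (-135, -58, 148), (-153, -82, 52), (-154, -57, 163), (-166, -64, 142), (-176, -65, 139)]
166 [(-121, -69, 55), (-130, -66, 76), (-136, -50, 150), (-154, -74, 48), (-155, -50, 162), (-175, -77, 50), (-178, -59, 131)]
169 [(-120, -56, 78), (-133, -63, 51), (-137, -43, 146), (-154, -65, 51), (-155, -42, 165), (-176, -68, 50), (-179, -51, 134)]
172 [(-123, -54, 47), (-133, -54, 53), (-137, -35, 151), (-155, -57, 52), (-156, -34, 164), (-170, -43, 127), (-180, -44, 130)]
175 [(-124, -46, 47), (-128, -26, 151), (-138, -26, 154), (-148, -28, 150), (-157, -27, 163), (-170, -35, 131), (-180, -36, 131)]
50 [[-194, -92, 122], [-192, -87, 124], [-189, -87, 124], [-192, -94, 124], [-189, -92, 124], [-196, -89, 124], [-193, -89, 125], [-190, -89, 125], [-193, -91, 126], [-187, -87, 126], [-188, -94, 126], [-189, -89, 127]]
```

Run:
```python
from h import *
for x in (-.05,-.025,-.005,.01,.02):
    env.movel(W(x,0.,.063),rate=.05); s=env.sense(); 
    viewer.read_camera("top"); print(round(s["t"],2),S(s["ee_pos"]).round(4),s["wrist_force"].round(2),[S(q["at"]).round(3).tolist()+[round(q["score"],2)] for q in tip_of("top","strap_die_centre")[:2]])
p,d=viewer.read_camera("top"); print([S(q["at"]).round(4).tolist() for q in tip_of("top","round_die")[:1]])
cv2.imwrite(f"pics/top5.png",cv2.resize(p[120:270,180:380,::-1],(800,600),interpolation=3))
```

```text
16.47 [-0.0492  0.0002  0.0632] [-0.43  0.11 -0.63] [[0.002, -0.005, 0.066, 0.73], [0.08, -0.001, 0.013, 0.54]]
17.22 [-0.0244  0.0002  0.0629] [-0.65 -0.33  0.57] [[0.026, -0.003, 0.053, 0.6]]
17.87 [-0.0043  0.0001  0.0632] [ 1.46 -0.85 -0.4 ] [[0.041, -0.006, 0.047, 0.49]]
18.42 [0.0107 0.0002 0.0631] [-0.26  0.08  0.29] [[0.057, -0.005, 0.024, 0.54]]
18.87 [0.0207 0.0001 0.0631] [-0.39 -0.42 -1.7 ] [[0.056, -0.003, 0.027, 0.61], [-0.107, -0.087, 0.045, 0.49]]
[[-0.1089, -0.0891, 0.0478]]
```

View pics/top5.png

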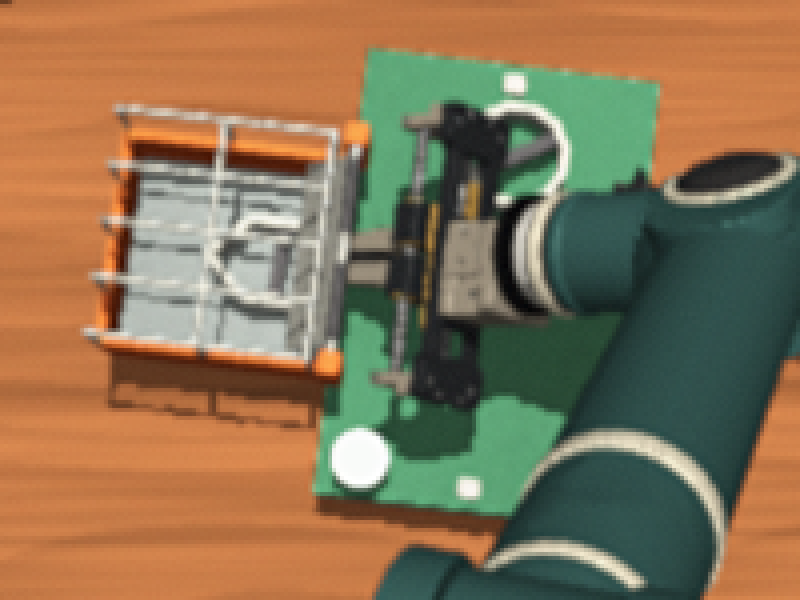

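The die is now inside the box (crop px 265,262; centre about x 57, z 25 mm, so apparently flat). I'll nudge a little further to be sure, then draw the hand out and check.

Run:
```python
from h import *
env.movel(W(.027,0.,.063),rate=.05); s=env.sense(); print(s["wrist_force"].round(2))
env.movel(W(-.06,0,.063),rate=.08)
env.movel(W(-.26,0,.17),rate=.15)
env.pause(.5); s=env.sense(); print(round(s["t"],2),S(s["ee_pos"]).round(4),s["wrist_force"].round(2))
im=[]
for c in ("top","side"):
    p,d=viewer.read_camera(c); P=cloud(c,p,d); L=P-O; sx,sy=L@SX,L@SY
    for n in ("strap_die_centre","round_die","eyelet_tin"): print(c,n,[S(q["at"]).round(4).tolist() for q in tip_of(c,n)[:2]])
    m=(sx>.006)&(sx<.15)&(abs(sy)<.066)&(L[...,2]<.07)&(L[...,2]>.022)
    print("box pts z pct",np.percentile(L[...,2][m],[10,50,75,90,97]).round(4),"x",np.percentile(sx[m],[2,98]).round(3))
    f=(abs(sx)<.07)&(abs(sy)<.05)&(L[...,2]<.112)&(L[...,2]>.056); 
    if f.sum(): print("flap pts",f.sum(),"lower",np.median(sx[f&(L[...,2]<.075)]) if (f&(L[...,2]<.075)).any() else None,"upper",np.median(sx[f&(L[...,2]>.095)]))
    r=(120,270,180,380) if c=="top" else (130,280,220,420)
    im.append(cv2.resize(p[r[0]:r[1],r[2]:r[3],::-1],(400,300),interpolation=3))
cv2.imwrite("pics/end6.png",np.hstack(im))
```

```text
[ 0.38 -0.26 -0.87]
22.76 [-0.26  0.    0.17] [ 0.47 -0.12  0.17]
top strap_die_centre [[0.0569, -0.0042, 0.0249], [-0.3051, -0.0184, 0.0146]]
top round_die [[-0.1064, -0.0882, 0.0449]]
top eyelet_tin [[-0.0233, 0.1265, 0.0505], [0.376, 0.2773, -0.0007]]
box pts z pct [0.0297 0.0368 0.0393 0.0414 0.0542] x [0.013 0.142]
flap pts 7 lower -0.040453764652039724 upper nan
side strap_die_centre [[-0.1038, 0.2538, 0.0082]]
side round_die [[-0.1067, -0.0798, 0.0496]]
side eyelet_tin [[0.0826, -0.0026, 0.0124]]
box pts z pct [0.0327 0.0369 0.0476 0.069  0.0696] x [0.086 0.15 ]
flap pts 421 lower -0.0012127720074001196 upper -0.0015435187170456815
  return _methods._mean(a, axis=axis, dtype=dtype,
  ret = ret.dtype.type(ret / rcount)
```

View pics/end6.png

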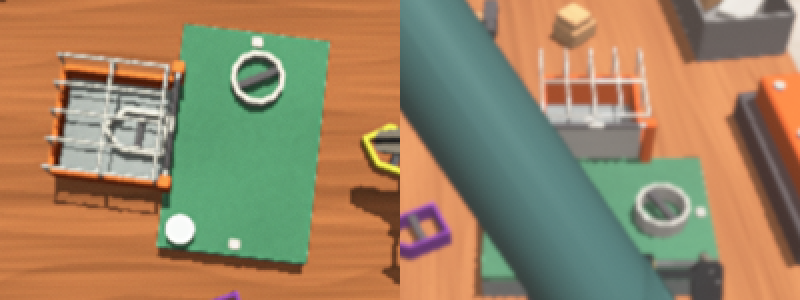

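The die lies flat in the box: its top points are at 37–39 mm and its centre is at z 25 mm. The flap plane is vertical, at x -1.2 mm low and -1.5 mm high, and the hand is clear.

```bash
python3 -c "
from h import *
workorder.finish_job(); print(env.sense()['t'])"
```

```text
the job is handed in; nothing more can be done
the job is handed in; nothing more can be done
```

The strap-end die is in the orange box and the job is handed in, at about 23 s of the 51 s. The hand-in gave no verdict, so what follows rests on my own last checks.

**What I did:** With shut fingers I pushed the bare-steel die about 85 mm sideways into the lane. I then pushed it point first through the flap with the fingers slanted 50°, until they were about 30 mm past the sill, and drew the hand back out.

**Last checks:**
- **Die:** it lies flat at station x 57 mm, y -4 mm, z 25 mm, with its top points at about 37–39 mm, which fits lying on the floor.
- **Flap:** it hangs vertical, with its lower and upper parts within 0.5 mm of each other in x.
- **Neighbours:** the round die and the tin are within about 5 mm of where they started, which is the noise of the measurement.
- **Forces:** the wrist force stayed under 2 N at every reading, and the hand ended clear of everything.

**Disagreements:**
- **Side camera on the die:** the arm blocked its view. It reported only the purple look-alike for the strap die, so the die's final pose comes from the top camera alone.
- **Side camera on the tin:** it also gave one false position for the tin, inside the box. The top camera and the picture show the tin in place.
- **Not rechecked:** I did not measure the glue jar, spool, mallet or heel block again. The hand and tool path kept well away from them.

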